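# Turn the watch carousel on by one place and seat it on its pawl

## Robot

A 6-joint arm with a two-finger parallel gripper is mounted at the origin on the work surface. World frame = base frame: x ahead of the robot, y to its left, z up, the work surface at z = 0. Lengths are in mm, angles in rad, forces in N, time in s.
With the tool pointing down it reaches from about 300 to 750 mm from the base axis. Payload 8.5 kg.
Tool frame: the origin (TCP) lies midway between the tips of the shut fingers; the grasp point (between the pads) lies 19 mm behind it; z points along the fingers, y is the direction in which the jaws open and shut (so a half turn about z gives the same grasp; the last joint's range is limited). The gripper opens to 88 mm and grips with 3 to 60 N. Pads are 18 mm wide; open, the fingers measure 123 mm over their backs; the gripper's body (75 mm by 187 mm) begins 45 mm behind the grasp point.
Start: joints at [-1.438, 0.381, 1.297, -0, 1.464, -0.215], TCP at [187.45, -517.052, 238.748] pointing down, gripper open.
Joint ranges: [-3.11, 3.11], [-0.89, 2.33], [0.22, 2.48], [-1.42, 4.56], [0.17, 2.85], [-2.88, 2.88]. Speed limits (rad/s): [2.39, 2.39, 3.14, 3.14, 3.14, 3.14].

## Interface

Orientations are given as a unit quaternion [x, y, z, w].
In Python, from rig import * gives the robot as it stands. Calls block until the motion is done:
- move_ptp(position, orientation): joint-space move of the TCP to a pose.
- move_l(position, orientation=None, vel=150, threshold=None): straight line of the TCP; orientation=None keeps the orientation; vel is the mean speed in mm/s. With threshold (N) it stops when the force on the tool has changed by that much, and returns True; else False.
- movej(angles): joint-space move.
- grip(opening, grasp_force=None): finger opening in mm; grasp_force is the grip in N (None keeps the last); returns when the fingers have stopped.
- hold(seconds).
- solve_ik(position, orientation): joint angles nearest the present ones, or None.
- get_state(): the state.
- grab_frame(name): name is "scene" or "top"; returns the picture (420x560x3 uint8, red, green, blue); there is no depth.
- camera_model(name): a dict with "vfov" (degrees; the focal length in pixels is half the picture's height over the tangent of half this angle, whatever the lens; pixels are square), "cx", "cy" (the principal point, pixels), "k1" (the pictures are not rectified: a ray, as slopes to the right and down, at radius r is drawn at 1 + k1 r^2 times it, then the intrinsics apply), "position" and "attitude" of the camera in the world. Camera axes: x right, y down, z forward; pixel columns grow to the right and rows downward; lengths in mm; the calibration is good to about 2 mm. A picture is of the moment at which its call begins. camera_model takes no time and is no camera call.
A pose or a line that the arm cannot do raises Unreachable and nothing moves.
- sign_off(): hands the job in, once; it reports no verdict.
The state is a dict: "t": time; "qpos": joint angles; "qd": joint speeds; "tau": joint torques, N m; "eef_pos": TCP position; "tool_rot": TCP orientation; "force": force on the tool from outside, world axes, zero at the start; "wrist_torque": the same for the moment, N m; "grip_width": finger opening in mm.
Only numpy, scipy, OpenCV 4.12 (cv2) and the standard library are available. Lean on these libraries where they do the work, as an engineer would, in place of code of your own. Each camera call takes 0.05 s, during which the arm holds its last target. There are 200 camera calls.

## Task

Turn the watch carousel on by just one place: push one of its upright pegs so that the tray goes round anticlockwise (seen from above) until the next peg has clicked past the tip of the spring pawl, then push the tray back until that peg bears against the end of the pawl, pressing it home firmly for a moment with about 10 N. Never push on the tray with more than 18 N, keep off the pawl and its block, leave the tray resting against the pawl, and do not disturb the things standing round it.

Things in the scene. Friction and masses are not known exactly. Their poses are not given: they have to be found in the camera images.
- carousel: Fixed foot of the watch carousel: dark wooden disc, radius 130 mm, 26 mm high, on the work surface, with a ledge (85 x 110 mm) on its +x side for the stop block. Origin: centre of its underside, on the tray's axis; z up. Does not move in the task; place and yaw differ every time.
- tray: Turning wooden tray, radius 122 mm, top 45 mm above the work surface. Origin on its axis, 31 mm up; turns with the tray. A below = tray yaw less carousel yaw: 9 to 22 deg at the start; next place near A = 60 deg but up to 6 deg either side, as the pawl is set anew each time: find it by feel. Turns on without end anticlockwise (A grows). Stays where left; takes about 3 N at a peg.
- peg (a point): Top of the peg on the tray's x axis, 105 mm above the work surface. Six equal steel pegs, 10 mm thick, 60 mm tall, stand 105 mm from the axis, every 60 deg. They are for pushing. Between pegs the tray's top is bare from 90 mm off the axis outwards; further in are dividers, and watches up to 71 mm above the work surface.
- stop_block: Aluminium block on the foot's ledge, with the pawl. Origin and axes as carousel. The block is 50 x 80 mm, centred at x 158, y -58 mm, top 40 mm above the work surface. On it a dark slide, in a slot along y and set anew each time up to 10 mm either way, carries the pawl on a brass pin at about x 130, y -58 mm.
- pawl_zone (a point): Where the pawl's tip lies on average (fixed to the carousel at x 110, y -4, z 60 mm; the true tip is up to 10 mm off along y). The pawl: steel bar 58 x 12 x 12 mm, sprung inwards. Pegs coming anticlockwise push it aside (1 to 2 N more at a peg), then it clicks in behind them; pegs pushed back clockwise meet its end squarely and stop (10 N moves it under 2 mm more).
- scent_bottle: Bystander: small amber glass jar with a brass cap, 44 mm in diameter, 85 mm tall. Origin at the centre of its underside.
- polish_tin: Bystander: flat dark tin, 72 mm in diameter, 24 mm tall. Origin at the centre of its underside.
- shoe_brush: Bystander: wooden shoe brush, 140 x 50 x 38 mm. Origin at the centre of its underside, x along its length.
- ring_box: Bystander: small blue ring box, 55 x 55 x 47 mm. Origin at the centre of its underside.

How it is judged (in metres and radians):
On the way:
1. The tray, one place on, is pressed back against the pawl with at least 4.5 N at the pawl (angle between the x axis of tray and the x axis of carousel, either way round between 0.916298 and 1.1781 rad and contact force between tray and stop_block above 4.5 N), for 0.25 s.
At the end, for the whole second after the job is handed in: The tray is just one place further on (52.5 to 67.5 degrees from the carousel's zero; pawl setting decides where), at rest, its peg still bearing on the end of the pawl (more than 0.2 N), and released (angle between the x axis of tray and the x axis of carousel, either way round between 0.916298 and 1.1781 rad and contact force between tray and stop_block above 0.2 N and angular speed of tray below 0.05 rad/s); the robot touches nothing.
It fails at once if the tray is pushed with more than 18 N (contact force between any of the fingers, the arm and tray above 18 N).
It fails at once if the tray is turned 25 degrees or more too far (angle between the x axis of tray and the x axis of carousel, either way round above 1.48353 rad).
It fails at once if the robot touches the pawl or its block (contact force between any of the fingers, the arm and stop_block above 1 N).
It fails at once if a bystander is moved by more than 20 mm (distance of any of scent_bottle, polish_tin, shoe_brush, ring_box from where it was at the start of the episode above 0.02 m).
It also fails if it takes over 72 s, if anything falls off the work surface, if the arm or the gripper's body presses on something with over 40 N, if the wrist force passes 120 N, or if a joint passes its speed limit or range.

## Working session

There is one attempt and no reset: what is moved stays moved. The work goes in short steps, each a Python script; the robot and the scene stay as the last script left them, time stands still between calls to the robot, and variables do not carry over. Pictures are saved under pics/ and viewed, about 8 in all and at most 12, crops included, and the job is handed in when it is done.

```bash
mkdir -p pics; ls
python3 - <<'E'
from rig import *
import cv2
for n in("top","scene"):
    cv2.imwrite(f"pics/{n}0.png",cv2.cvtColor(grab_frame(n),cv2.COLOR_RGB2BGR)); print(n,camera_model(n))
s=get_state();print(s)
E
```

```text
pics
top {'vfov': 55.29739661924581, 'cx': 273.15732892401417, 'cy': 205.4823132772917, 'k1': 0.03585264817729336, 'position': array([ 468.4887529 ,   12.07436462, 1003.52170662]), 'attitude': array([-0.69663324,  0.71329091, -0.04521878,  0.0622372 ])}
scene {'vfov': 50.38118163765712, 'cx': 283.9883414275422, 'cy': 212.00837369074182, 'k1': 0.03871976400415741, 'position': array([1078.24009772, -235.78950589,  728.76603991]), 'attitude': array([ 0.81437959,  0.47064644, -0.17419308, -0.2914354 ])}
{'t': 0.1, 'qpos': array([-1.43832832e+00,  3.81126930e-01,  1.29813310e+00,  2.10213240e-05,
        1.46359809e+00, -2.15320950e-01]), 'qd': array([-4.25252155e-04, -1.24821924e-03, -2.56980967e-03, -1.34893053e-04,
       -6.22737913e-04,  7.97644950e-05]), 'tau': array([ 4.07814470e-03, -4.38653684e+01, -2.24912059e+01,  7.15203770e-02,
        3.42523924e-02, -6.77333901e-05]), 'eef_pos': array([ 187.41055512, -516.83019903,  238.21791564]), 'tool_rot': array([ 9.84918416e-01,  1.73018247e-01,  3.66449573e-05, -6.31755189e-04]), 'force': array([-0.08089311,  0.25362913,  0.19625189]), 'wrist_torque': array([-0.00299236,  0.0239602 , -0.08447683]), 'grip_width': 88.26507695857704}
```

View pics/top0.png

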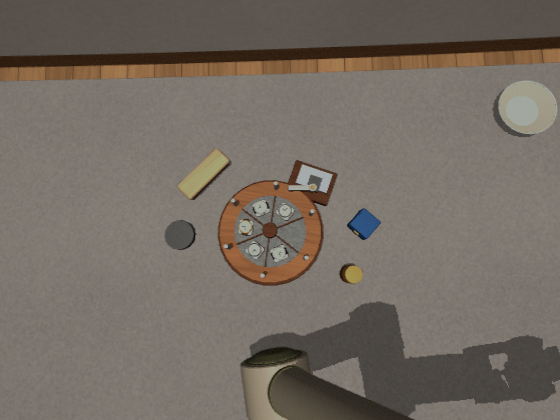

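View pics/scene0.png

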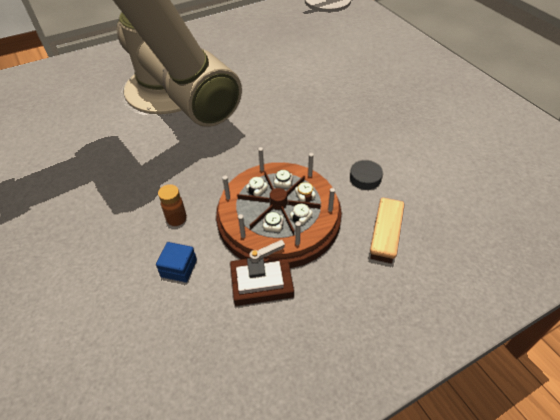

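The top view shows the tray centred near (270,231), with the stop block at (314,183). The peg tops are near (276,184), (312,212), (307,258), (264,275), (227,246) and (235,202). The bystanders are the brush (204,174), tin (180,235), box (364,224) and bottle (353,274). I'll zoom in for precise pixel positions.

Run:
```python
import cv2,numpy as np
a=cv2.imread("pics/top0.png")[160:300,205:345]; b=cv2.imread("pics/scene0.png")[130:310,205:355]
cv2.imwrite("pics/c1.png",cv2.resize(a,(560,560),interpolation=cv2.INTER_CUBIC))
cv2.imwrite("pics/c2.png",cv2.resize(b,(500,600),interpolation=cv2.INTER_CUBIC))
```

```text
(no output)
```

View pics/c1.png

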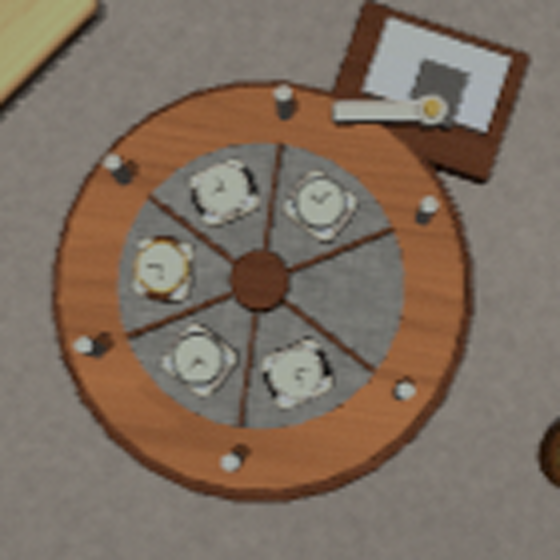

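The crop shows six peg tops at crop pixels (284,93), (112,161), (82,346), (231,463), (403,390) and (429,205). The pawl tip is near (335,110), the pin at (432,108), and the block's white top has corners near (390,15), (512,50) and (490,133).

```bash
cat > h.py <<'E'
import numpy as np, cv2
from rig import *
from scipy.spatial.transform import Rotation as R
from scipy.optimize import least_squares
def ray(cam,px):
    m=camera_model(cam); f=210/np.tan(np.radians(m['vfov']/2))
    d=(np.atleast_2d(px)-[m['cx'],m['cy']])/f; u=d.copy()
    for _ in range(20): u=d/(1+m['k1']*(u**2).sum(1,keepdims=True))
    return m['position'],R.from_quat(m['attitude']).apply(np.c_[u,np.ones(len(u))])
def toz(cam,px,z):
    p,r=ray(cam,px); return p+r*((z-p[2])/r[:,2:])
def proj(cam,P):
    m=camera_model(cam); f=210/np.tan(np.radians(m['vfov']/2))
    q=R.from_quat(m['attitude']).inv().apply(np.atleast_2d(P)-m['position']); u=q[:,:2]/q[:,2:]
    return u*(1+m['k1']*(u**2).sum(1,keepdims=True))*f+[m['cx'],m['cy']]
E
python3 - <<'E'
from h import *
c=lambda L:(np.array(L)+.5)/4-.5+[205,160]
P=toz("top",c([(284,93),(112,161),(82,346),(231,463),(403,390),(429,205)]),105)
print(P.round(1)); C=P.mean(0); print("C",C,np.linalg.norm(P[:,:2]-C[:2],axis=1).round(1))
a=np.degrees(np.arctan2(*(P-C)[:,1::-1].T)); print("ang",a.round(1))
ty=np.angle(np.exp(6j*np.radians(a)).mean(),deg=True)/6; print("tray mod60",ty)
B=toz("top",c([(390,15),(512,50),(490,133)]),40); print(B.round(1))
e=B[0]-B[1]; yw=np.degrees(np.arctan2(-e[0],e[1])); print("carousel yaw",yw,np.linalg.norm(e),np.linalg.norm(B[2]-B[1]))
L=toz("top",c([(368,0),(527,52),(487,183)]),26);e=L[0]-L[1];print("ledge",np.degrees(np.arctan2(-e[0],e[1])),np.linalg.norm(e),np.linalg.norm(L[2]-L[1]))
T=toz("top",c([(335,110),(432,108)]),62)-C;print("tip,pin in carousel",R.from_euler('z',-yw,degrees=True).apply(T).round(1))
bc=(B[0]+B[2])/2-C; print("block centre ang minus expected",np.degrees(np.arctan2(bc[1],bc[0])-np.arctan2(-58,158)),np.linalg.norm(bc[:2]))
for n,p,z in [("bottle",(353,272),85),("tin",(180,234),24),("box",(364,223),47),("brush",(204,174),38)]: print(n,toz("top",[p],z).round(0))
# overlay on scene
im=cv2.imread("pics/scene0.png"); 
for k in range(6):
    t=np.radians(ty+60*k); q=C+105*np.array([np.cos(t),np.sin(t),0])
    for z in(45,105):
        q[2]=z; cv2.circle(im,tuple(int(v) for v in proj("scene",q)[0].round()),1,(0,0,255),-1)
cv2.imwrite("pics/ov.png",cv2.resize(im[130:310,145:395],(800,576),interpolation=cv2.INTER_CUBIC))
E
```

```text
[[658.7  25.5 105. ]
 [621.8 124.3 105. ]
 [517.2 141.8 105. ]
 [451.   59.5 105. ]
 [488.8 -36.7 105. ]
 [592.  -54.9 105. ]]
C [554.91332782  43.2524564  105.        ] [105.3 105.1 105.5 105.2 103.7 104.9]
ang [  -9.7   50.5  110.9  171.1 -129.6  -69.3]
tray mod60 -9.345986199832486
[[ 719.7  -40.    40. ]
 [ 695.5 -113.9   40. ]
 [ 644.2  -98.3   40. ]]
carousel yaw -18.146617119165438 77.74203568014066 53.613829347844934
ledge -20.323456704152413 104.08732582501202 86.38135019254857
tip,pin in carousel [[111.4 -13.4 -43. ]
 [129.  -68.4 -43. ]]
block centre ang minus expected -21.349455618145058 169.59893838546552
bottle [[ 454. -143.   85.]]
tin [[554. 264.  24.]]
box [[ 568. -182.   47.]]
brush [[700. 203.  38.]]
```

View pics/ov.png

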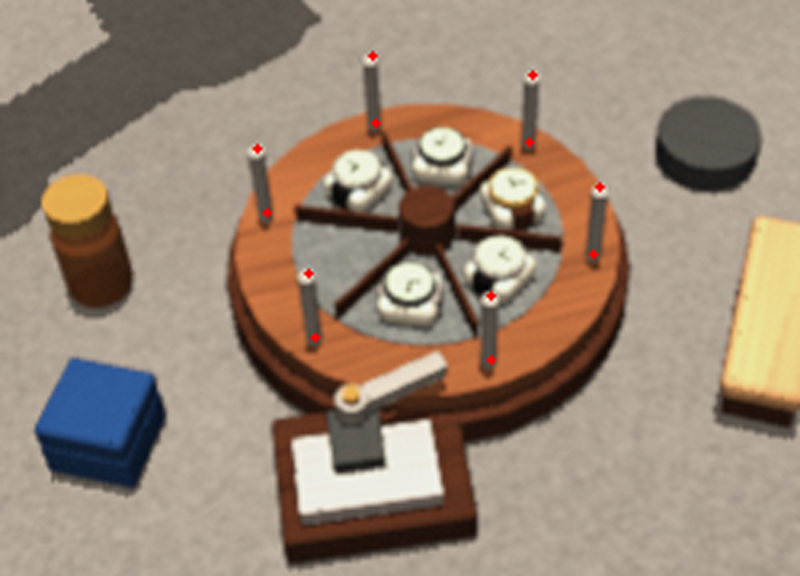

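The overlay marks all six pegs at their tops and feet, so centre (555,43) and tray yaw −9.3° hold. Carousel yaw is about −20°, so A is about 11°. The pawl tip sits at y ≈ −13, so the rest place should be near A ≈ 55°. I'll push the near peg (at 171°) with shut fingers, the tool following the arc.

```bash
cat >> h.py <<'E'
C=np.array([554.9,43.25]); Z=68
def pose(th,z=Z,r=105):   # tool at polar angle th (deg) about the tray axis, jaws tangential
    t=np.radians(th); p=[*(C+r*np.array([np.cos(t),np.sin(t)])),z]
    yaw=(th+90)%180-90
    return p,(R.from_euler('z',yaw,degrees=True)*R.from_euler('x',180,degrees=True)).as_quat()
def ftan(th,f0=0):        # outside force on the tool, tangential (ccw +), radial, z
    t=np.radians(th); f=get_state()['force']-f0
    return np.round([-np.sin(t)*f[0]+np.cos(t)*f[1],np.cos(t)*f[0]+np.sin(t)*f[1],f[2]],2)
def angle():
    s=get_state(); d=s['eef_pos'][:2]-C; return np.degrees(np.arctan2(d[1],d[0]))%360, np.hypot(*d)
def arc(th,vel,threshold=None):
    return move_l(*pose(th),vel=vel,threshold=threshold)
E
python3 - <<'E'
from h import *
th=153
grip(0,40); print("q6",solve_ik(*pose(th,220)),solve_ik(*pose(225)),solve_ik(*pose(238)))
move_ptp(*pose(th,220)); move_l(*pose(th),vel=120); hold(.3)
f0=get_state()['force']; np.save("f0.npy",f0); print(get_state()['t'],f0,get_state()['grip_width'],angle())
hit=arc(163,10,2); print(hit,angle(),ftan(th,f0),get_state()['t'])
E
```

```text
q6 [-5.79800350e-02  2.57438001e-01  1.54073187e+00 -4.44089210e-16
  1.34342278e+00  1.98405519e+00] [-3.10837300e-01  4.72974509e-01  1.72900267e+00 -4.44089210e-16
  9.39615477e-01  4.74560863e-01] [-3.28035664e-01  4.98573399e-01  1.67506453e+00 -4.44089210e-16
  9.67954730e-01  2.30469697e-01]
5.4917 [ 0.41061105 -0.13028556  0.47000044] 0.18313696915946845 (np.float64(152.98160123750247), np.float64(104.90692286242884))
True (np.float64(159.15820656870545), np.float64(104.74521167379115)) [-1.39 -0.28  0.35] 6.6167
```

Run:
```python
from h import *
f0=np.load("f0.npy")
for th in list(range(163,200,4))+list(range(200,211,1)):
    hit=arc(th,30 if th<200 else 12,10); a,r=angle(); print(th,hit,round(a,2),"A~",round(a-148.2,1),ftan(a,f0),round(get_state()['t'],2))
    if hit: break
cv2.imwrite("pics/t1.png",cv2.cvtColor(grab_frame("top"),cv2.COLOR_RGB2BGR)); s=grab_frame("scene"); cv2.imwrite("pics/s1.png",cv2.resize(cv2.cvtColor(s,cv2.COLOR_RGB2BGR)[130:310,145:395],(800,576),interpolation=cv2.INTER_CUBIC))
```

```text
163 False 163.01 A~ 14.8 [-0.5  -0.13 -0.21] 7.0
167 False 166.99 A~ 18.8 [-1.21  0.8  -0.4 ] 7.39
171 False 170.99 A~ 22.8 [-1.32 -0.69 -0.96] 7.78
175 False 174.97 A~ 26.8 [-1.23 -0.39 -0.7 ] 8.18
179 False 178.99 A~ 30.8 [-0.45  0.76 -0.66] 8.57
183 False 182.98 A~ 34.8 [-0.31  1.62 -1.23] 8.96
187 False 186.98 A~ 38.8 [-0.51  1.1   0.07] 9.35
191 False 190.98 A~ 42.8 [-0.12  0.59 -0.62] 9.74
195 False 195.01 A~ 46.8 [-0.64  0.63 -0.74] 10.13
199 False 198.91 A~ 50.7 [-1.88  1.62 -0.3 ] 10.53
200 False 199.89 A~ 51.7 [-3.71  1.73 -1.16] 10.82
201 False 201.02 A~ 52.8 [-3.72  2.43  0.88] 11.12
202 False 202.07 A~ 53.9 [-2.88  2.9  -0.26] 11.43
203 False 203.07 A~ 54.9 [-3.68  3.1  -1.09] 11.72
204 False 204.12 A~ 55.9 [-3.28  3.08 -0.2 ] 12.03
205 False 205.15 A~ 57.0 [-2.2   1.45 -1.28] 12.32
206 False 206.15 A~ 57.9 [-1.77  0.87 -0.83] 12.62
207 False 207.1 A~ 58.9 [-2.18  0.39 -0.59] 12.93
208 False 208.09 A~ 59.9 [-1.05  1.24  0.53] 13.22
209 False 209.08 A~ 60.9 [-2.96  2.01 -0.48] 13.53
210 False 210.08 A~ 61.9 [-2.76  0.89  0.28] 13.82
```

View pics/s1.png

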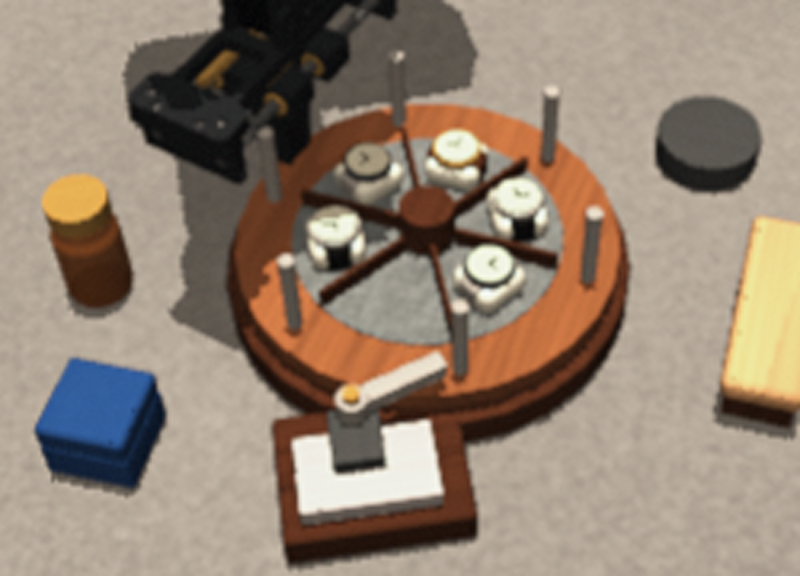

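The picture shows the peg just beyond the pawl tip, with the pawl back in its original line at about (405,380). The force fell off between A ≈ 56° and 58°, so it has clicked. Next I go over the peg and press back.

Run:
```python
from h import *
arc(206,60); move_l(*pose(206,130),vel=120); move_l(*pose(241,130),vel=120); move_l(*pose(241),vel=100); hold(.3)
f0=get_state()['force']; np.save("f1.npy",f0); print(get_state()['t'],f0)
print("touch",arc(231,10,1.8),angle(),ftan(233,f0))
a=angle()[0]
while a>221:
    hit=arc(a-.5,5,8.0); a0=a-.5; b,_=angle(); f=ftan(b,f0); print(round(b,2),"A~",round(b-171.8,1),hit,f,round(get_state()['t'],2))
    a=a0
    if hit or f[0]>6: break
```

```text
16.6917 [-0.39720528  0.51937484  0.08591434]
touch True (np.float64(233.72421859737312), np.float64(104.7481460211702)) [0.17 0.27 1.42]
233.43 A~ 61.6 False [ 4.03 -1.29 -1.17] 18.25
232.74 A~ 60.9 False [ 3.17 -1.87 -0.29] 18.58
232.19 A~ 60.4 False [ 3.22 -0.94 -0.69] 18.92
231.68 A~ 59.9 False [ 2.75 -2.27 -0.23] 19.25
231.19 A~ 59.4 False [ 3.13 -2.36 -0.25] 19.58
230.68 A~ 58.9 False [ 4.01 -2.31 -0.92] 19.92
230.19 A~ 58.4 False [ 3.79 -2.1  -0.14] 20.25
229.7 A~ 57.9 False [ 3.06 -2.65  0.43] 20.58
229.52 A~ 57.7 False [ 6.06 -0.83 -1.12] 20.92
```

Run:
```python
from h import *
f0=np.load("f1.npy")
def avg(b,n=6):
    L=[]
    for _ in range(n): hold(.03); L.append(ftan(b,f0))
    return np.mean(L,0).round(2)
c=229.2
for i in range(30):
    b,_=angle(); f=avg(b); print(round(c,2),round(b,2),"A~",round(b-171.8,2),f,round(get_state()['t'],2))
    if f[0]>9.7 or b<224.5: break
    c-=.12; arc(c,4)
hold(.5); print(avg(b),angle())
```

```text
229.2 229.52 A~ 57.72 [ 5.76 -1.18 -1.07] 21.12
229.08 229.49 A~ 57.69 [ 7.25 -0.82 -1.31] 21.57
228.96 229.45 A~ 57.65 [ 7.71 -0.82 -1.66] 22.02
228.84 229.43 A~ 57.63 [ 8.3  -0.83 -1.87] 22.47
228.72 229.39 A~ 57.59 [ 9.31 -0.23 -2.3 ] 22.92
228.6 229.36 A~ 57.56 [ 9.87  0.18 -2.74] 23.37
[ 9.53 -0.13 -3.08] (np.float64(229.36310665928693), np.float64(105.04904693950623))
```

A firm stop at A ≈ 57.6°: the force climbs with almost no motion. I'll press slightly harder for margin, hold, then ease off and check.

Run:
```python
from h import *
f0=np.load("f1.npy")
for c in (228.45,228.3): 
    arc(c,4); hold(.1); print(ftan(229.4,f0))
    if ftan(229.4,f0)[0]>11: break
L=[]
for _ in range(12): hold(.06); L.append(ftan(229.4,f0))
print("hold",np.mean(L,0).round(2),angle())
arc(230,5); print(ftan(230,f0)); arc(236,40); hold(.2); print("clear",ftan(236,f0))
move_l(*pose(236,200),vel=120)
p=np.array([320,-330,260]); move_ptp(p,pose(236)[1]); hold(.2)
t=cv2.cvtColor(grab_frame("top"),cv2.COLOR_RGB2BGR); cv2.imwrite("pics/t2.png",t); cv2.imwrite("pics/t2c.png",cv2.resize(t[160:300,205:345],(560,560),interpolation=cv2.INTER_CUBIC))
s=cv2.cvtColor(grab_frame("scene"),cv2.COLOR_RGB2BGR); cv2.imwrite("pics/s2.png",s)
print(get_state()['t'])
```

```text
[11.12  0.61 -3.09]
hold [10.7   0.36 -2.76] (np.float64(229.306187137311), np.float64(105.07493328109571))
[0.58 0.09 0.54]
clear [0.03 0.54 0.36]
29.3
```

View pics/t2c.png

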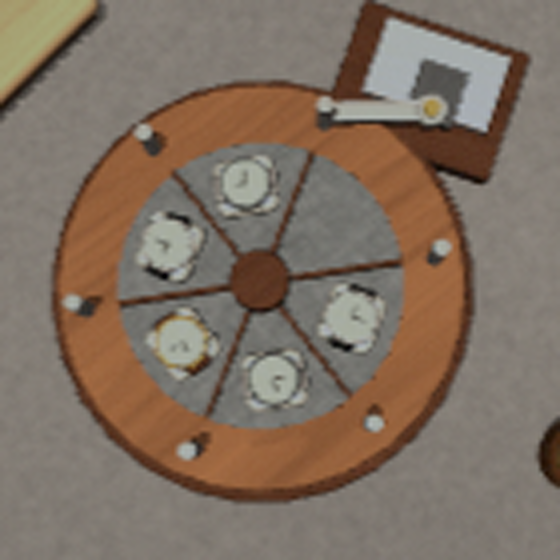

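View pics/s2.png

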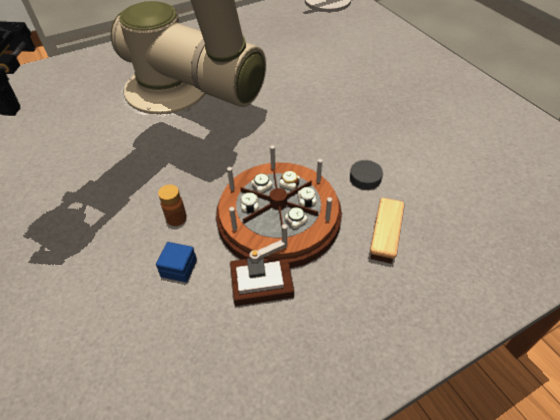

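In the top crop the peg at (326,105) sits squarely on the pawl tip. In the scene view the bystanders are where they were and the arm is clear. I'll do a last angle check from these pixels, then hand in.

Run:
```python
from h import *
P=toz("top",(np.array([(326,105),(145,132),(73,302),(187,452),(374,424),(443,248)])+.5)/4-.5+[205,160],105)
d=P[:,:2]-C; a=np.arctan2(d[:,1],d[:,0]); ty=np.angle(np.exp(6j*a).mean(),deg=True)/6
A=(ty+20)%60; print("A",A if A>30 else A+60,"turned",(ty+9.35)%60)
x,y=cv2.imread("pics/top0.png"),cv2.imread("pics/top_x.png") if False else cv2.imread("pics/t2.png")
for n,(u,v) in dict(bottle=(353,274),tin=(180,235),box=(364,224),brush=(204,174)).items():
    print(n,np.abs(x[v-22:v+22,u-30:u+30].astype(int)-y[v-22:v+22,u-30:u+30]).mean().round(2))
sign_off()
```

```text
A 56.92622890579217 turned 46.27622890579217
bottle 2.06
tin 1.99
box 2.05
brush 2.11
the job is handed in; nothing more can be done
```

The tray is one place on, resting back against the pawl, and I handed the job in at about 29 s of the 72 s. No verdict was reported.

- **Turn:** I pushed the peg nearest the robot with shut fingers, anticlockwise to about A = 62°. The measured push stayed at about 5 N or less. The force rose from about A = 51° as the peg met the pawl and dropped off again at about 56–58°, and a picture showed the peg past the tip.
- **Press:** I then went over the same peg and pushed the tray back. It stopped firmly at about A = 57.6°. I held it at 10–11 N for about 0.8 s, with a highest reading of about 11.1 N, then eased off and moved the arm clear.
- **Last checks:** The final picture shows the peg on the end of the pawl. It gives A at about 57°, which agrees with the feel and lies within 52.5–67.5°. The patches of picture round the four bystanders match the first picture.
- **Not confirmed:** I could not measure directly the small force left between peg and pawl after letting go. The carousel's own yaw is known only to about 2°, because its block and ledge edges gave −18° to −21°.

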